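# Change the batch in a UV curing box: demould potted relays and reload its push-push tray

### The arm

A 6-joint arm with a two-finger parallel gripper is mounted at the origin on a cart in front of the work surface, level with it; the furniture and walls round the work are solid. World frame = base frame: x ahead of the robot, y to its left, z up, the work surface at z = 0. Lengths are in mm, angles in rad, forces in N, time in s.
With the tool pointing down it reaches from about 350 to 775 mm from the base axis. Payload 7.3 kg.
Tool frame: the origin (TCP) lies at the centre of the arm's flange, where the gripper is bolted on; the fingertips stand 178 mm ahead of it and the grasp point (between the pads) lies 159 mm ahead of it; z points along the fingers, y is the direction in which the jaws open and shut (so a half turn about z gives the same grasp; the last joint's range is limited). The gripper opens to 92 mm and grips with 3 to 60 N. Pads are 19 mm wide; open, the fingers measure 130 mm over their backs; the gripper's body (75 mm by 190 mm) begins 47 mm behind the grasp point.
Start: joints at [-1.247, 0.342, 1.524, -0, 1.275, -0.146], TCP at [237.691, -468.114, 404.741] pointing down, gripper open.
Joint ranges: [-2.53, 2.53], [-0.77, 2.02], [0.04, 2.7], [-1, 4.14], [0.28, 2.66], [-3.11, 3.11]. Speed limits (rad/s): [2.57, 2.57, 3.14, 3.14, 3.14, 3.14].

### API

Orientations are given as [roll, pitch, yaw] about the fixed x, y, z axes, in that order (R = Rz(yaw) Ry(pitch) Rx(roll)).
In Python, from plant import get_obs, capture, close_job gives the robot as it stands. The module is installed in compiled form; this text tells all that it offers.
- The arm moves only by the shell command python3 -m pendant 'ROWS'. ROWS is JSON, a list of rows, each a list of 3 entries, a list of its own where there are three numbers: the shift along the tool's x, y, z in m, then the turn, a rotation vector about the tool's x, y, z in rad, then the finger opening in m, from 0 to 0.0918. In form: [[[tx, ty, tz], [wx, wy, wz], fingers], ...]. A call has 1 to 10 rows; each row is the pose to reach, as a shift and turn from the pose commanded when the call began, along the tool's axes at that moment; what a row does not reach only later rows make up. A row lasts 1/12 s, in which the tool goes at most 41.7 mm and 7.16 degrees, less where a joint would pass 70% of its speed; a pose out of reach is approached as far as the arm can. A call with a gripper value outside its range is refused whole. The fingers move at their own pace and stop on an object; the grip force is fixed at half the most. Time passes only in rows, so rows that repeat a pose let the fingers close. It gives the time, the measured TCP pose, the force and the opening at its end, in the units of the state.
- get_obs(): the state, without advancing time (a new reading comes with each control period).
- capture(name): name is "scene" or "top" or "wrist"; returns a dict with "color" (420x560x3 uint8, red, green, blue), "mtx" (3x3 intrinsics, pixels), "dist" ([k1, k2, p1, p2, k3] as OpenCV has them; the pictures are not rectified), "rvec" (rotation vector, rad) and "tvec" (3), from world to camera coordinates, as OpenCV has them. Camera axes: x right, y down, z forward; pixel columns grow to the right and rows downward; lengths in mm; the calibration is good to about 2 mm. A picture is of the moment at which its call begins. There is no depth.
- close_job(): hands the job in, once; it reports no verdict.
The state is a dict: "time": time; "joint_positions": joint angles; "dq": joint speeds; "tau": joint torques, N m; "tool_pos": TCP position; "tcp_rot": TCP orientation; "contact_force": force on the tool from outside, world axes, zero at the start; "moment": the same for the moment, N m; "grip_width": finger opening in mm.
Only numpy, scipy, OpenCV 4.12 (cv2) and the standard library are available. Lean on these libraries where they do the work, as an engineer would, in place of code of your own. Each camera call takes 0.05 s, during which the arm holds its last target. There are 200 camera calls.

### The job

Change the batch in the UV curing box: press the front of its tray in so that it springs open, move the finished relays that are in it to the black bin, and lift every relay out of the casting mould and set each one flat in a pocket of its own in the tray. Push the tray all the way in, let go and see that it has stayed latched, then press the green start button on the box fully down. Leave the tweezers, screwdriver and vial where they are.

Things in the scene. Friction and masses are not known exactly. Their poses are not given: they have to be found in the camera images.
- curing_box: White low UV curing box, 122 deep (its x) x 156 wide (its y) x 52 high, fixed to the bench, amber window in the roof. Origin: centre of its underside, on the bench. Its -x axis points out of the front, toward the robot; z up. The tray comes out of the front. Nothing on its roof stands higher than the start button.
- tray (a joint): How far the tray stands out along the box's -x, m: 0 = shut and latched, 0.080 = open, -0.009 = pressed to its stop. Push-push latch; a spring (4 N shut, 2 N open) drives it out. From shut, press to the stop (6 N) and let go: it slides open within 1 s. From open, push to the stop and let go: it returns to 0 and stays. Pushed less it comes out again; pushed again once latched it opens.
- tray_front (a point): Centre of the black push pad on the outer face of the tray's front panel, 30 mm above the bench; moves with the tray, axes as the box. The panel is flat, 156 wide, 8 thick, from 5 to 51 mm above the bench; press it along the box's +x. Its outer face is 18 mm before the box's front wall when latched, 9 mm at the stop.
- start (a joint): Travel of the start button in m: 0 = up, 0.005 = fully down (4 N), springs back.
- start_top (a point): Centre of the top of the round green start button (22 dia) in a black collar at the rear right (+x, -y) of the box's roof, 73 mm above the bench when up; press it straight down.
- mould: Casting mould, fixed to the bench: reddish silicone block in an aluminium frame, 60 (its x) x 156 (its y) x 14 high, with four open cavities in a row along its y, 34 apart (at y = +51, +17, -17, -51), each 22.4 (x) x 30.4 (y) and 8 deep; two 5 mm dowels at opposite corners stand 5 mm proud, clear of the cavities. Origin: centre of its underside.
- pocket_0 (a point): Centre of the floor of pocket 0 in the tray (16 mm above the bench), moves with the tray, axes as the box. Four pockets in a row along y, 34 apart, 0 at +y; each 24 (x) x 31 (y) between black ribs 5 high, 3 to 4 thick. Before the row 26 mm of bare floor to the front panel (51 high); when open 32 mm from the rear rib to the box's front wall (52 high).
- casting_0: Potted relay, plain blue block 20 (its x) x 28 (its y) x 15 high, about 18 g; it may lie either way up. Origin: centre of its underside. At the start in a cavity of the mould, parallel with it, its top 7 mm above the mould's top. May be absent.
- cured_0: Finished relay of the last batch, the same blue block 20 (its x) x 28 (its y) x 15 high, about 18 g, origin at the centre of its underside. At the start in pocket 0 of the shut tray, parallel with the box; it belongs in the bin. May be absent.
- pocket_1 (a point): Centre of the floor of pocket 1 in the tray (16 mm above the bench), moves with the tray, axes as the box. Four pockets in a row along y, 34 apart, 0 at +y; each 24 (x) x 31 (y) between black ribs 5 high, 3 to 4 thick. Before the row 26 mm of bare floor to the front panel (51 high); when open 32 mm from the rear rib to the box's front wall (52 high).
- casting_1: Potted relay, plain blue block 20 (its x) x 28 (its y) x 15 high, about 18 g; it may lie either way up. Origin: centre of its underside. At the start in a cavity of the mould, parallel with it, its top 7 mm above the mould's top. May be absent.
- cured_1: Finished relay of the last batch, the same blue block 20 (its x) x 28 (its y) x 15 high, about 18 g, origin at the centre of its underside. At the start in pocket 1 of the shut tray, parallel with the box; it belongs in the bin. May be absent.
- pocket_2 (a point): Centre of the floor of pocket 2 in the tray (16 mm above the bench), moves with the tray, axes as the box. Four pockets in a row along y, 34 apart, 0 at +y; each 24 (x) x 31 (y) between black ribs 5 high, 3 to 4 thick. Before the row 26 mm of bare floor to the front panel (51 high); when open 32 mm from the rear rib to the box's front wall (52 high).
- casting_2: Potted relay, plain blue block 20 (its x) x 28 (its y) x 15 high, about 18 g; it may lie either way up. Origin: centre of its underside. At the start in a cavity of the mould, parallel with it, its top 7 mm above the mould's top. May be absent.
- cured_2: Finished relay of the last batch, the same blue block 20 (its x) x 28 (its y) x 15 high, about 18 g, origin at the centre of its underside. At the start in pocket 2 of the shut tray, parallel with the box; it belongs in the bin. May be absent.
- pocket_3 (a point): Centre of the floor of pocket 3 in the tray (16 mm above the bench), moves with the tray, axes as the box. Four pockets in a row along y, 34 apart, 0 at +y; each 24 (x) x 31 (y) between black ribs 5 high, 3 to 4 thick. Before the row 26 mm of bare floor to the front panel (51 high); when open 32 mm from the rear rib to the box's front wall (52 high).
- casting_3: Potted relay, plain blue block 20 (its x) x 28 (its y) x 15 high, about 18 g; it may lie either way up. Origin: centre of its underside. At the start in a cavity of the mould, parallel with it, its top 7 mm above the mould's top. May be absent.
- cured_3: Finished relay of the last batch, the same blue block 20 (its x) x 28 (its y) x 15 high, about 18 g, origin at the centre of its underside. At the start in pocket 3 of the shut tray, parallel with the box; it belongs in the bin. May be absent.
- bin: Black open parts bin, fixed: 84 (its x) x 100 (its y) x 30 high, walls and floor 4 thick (76 x 92 inside). Origin: centre of its underside.
- tweezers: Steel tweezers lying flat, 125 long (x); not to be moved. Origin: centre of its underside.
- driver: Yellow screwdriver lying flat, 164 long (x), 13 high; not to be moved. Origin: centre of its underside.
- vial: Glass vial with red cap, 21 dia, 42 high, standing; not to be moved. Origin: centre of its underside.

How it is judged:
By the outcome, as a careful person would: the job done as asked, in the order asked, and still so for the second after the job is handed in, with the robot touching nothing.
Of casting_0, casting_1, casting_2, casting_3 only 3 to 4 are there at a start; the rules pass over those that are not, and their reading is None.
Of cured_0, cured_1, cured_2, cured_3 only 1 to 2 are there at a start; the rules pass over those that are not, and their reading is None.
At some moment in a run one of casting_0, casting_1, casting_2, casting_3 may be knocked a few centimetres aside while the robot is not near it.
Once in a run the grip may slacken for a moment while it holds something.
It also fails if it takes over 210 s, if anything falls off the work surface, if the arm or the gripper's body presses on something with over 40 N, if the wrist force passes 120 N, or if a joint passes its speed limit or range.

## Working session

There is one attempt and no reset: what is moved stays moved. The work goes in short steps, Python scripts to look and compute and a shell command to move; the robot and the scene stay as the last step left them, time stands still between calls to the robot, and variables do not carry over. Pictures are saved under pics/ and viewed, about 12 in all and at most 16, crops included, and the job is handed in when it is done.

```bash
mkdir -p pics; cat > h.py <<'E'
import numpy as np,cv2
from plant import get_obs,capture
from scipy.spatial.transform import Rotation as R
def snap(n,f,crop=None,s=1):
    c=capture(n); im=cv2.cvtColor(c['color'],cv2.COLOR_RGB2BGR)
    np.save('pics/last_%s.npy'%n,{k:np.array(c[k]) for k in c},allow_pickle=True)
    if crop: x0,y0,x1,y1=crop; im=im[y0:y1,x0:x1]
    if s!=1: im=cv2.resize(im,None,fx=s,fy=s,interpolation=cv2.INTER_CUBIC)
    cv2.imwrite('pics/'+f,im); return c
def load(n): return np.load('pics/last_%s.npy'%n,allow_pickle=True).item()
def pix(c,u,v,z):
    Rm=cv2.Rodrigues(np.array(c['rvec'],float))[0]; t=np.array(c['tvec'],float).ravel()
    p=cv2.undistortPoints(np.array([[[u,v]]],float),np.array(c['mtx'],float),np.array(c['dist'],float))[0,0]
    o=-Rm.T@t; d=Rm.T@np.array([p[0],p[1],1]); return o+d*(z-o[2])/d[2]
def proj(c,P):
    return cv2.projectPoints(np.array(P,float).reshape(-1,1,3),np.array(c['rvec'],float),np.array(c['tvec'],float),np.array(c['mtx'],float),np.array(c['dist'],float))[0][:,0]
E
python3 - <<'E'
from h import *
import json
o=get_obs(); print(o)
for n in('top','scene'):
    c=snap(n,n+'0.png'); Rm=cv2.Rodrigues(np.array(c['rvec'],float))[0]; print(n,-Rm.T@np.array(c['tvec']).ravel(),c['mtx'][0][0],Rm[2])
E
```

```text
{'time': 0.0, 'joint_positions': array([-1.24701024e+00,  3.42748986e-01,  1.52501036e+00,  6.72104557e-06,
        1.27541691e+00, -1.46004875e-01]), 'dq': array([ 6.60465673e-04,  2.61864850e-04,  2.00581402e-04, -1.57103512e-05,
        3.76499058e-04, -4.44148311e-04]), 'tau': array([ 4.54001420e-04, -4.31236982e+01, -2.44220191e+01,  7.16251647e-02,
        5.60610322e-02, -1.18129392e-04]), 'tool_pos': array([ 237.64366964, -467.9880888 ,  404.0334426 ]), 'tcp_rot': array([-3.14002684e+00, -2.36751275e-04,  4.69788820e-01]), 'contact_force': array([ 0.38199357, -0.72549561,  0.15978478]), 'moment': array([-0.03593612, -0.02060468,  0.05716511]), 'grip_width': 91.86448598644921}
top [ 395.1158434    55.57291551 1445.87339347] 523.0996877074251 [ 9.12133248e-02 -9.83907862e-04 -9.95830890e-01]
scene [-141.10724454  482.00361973  945.83971379] 460.93658007018587 [ 0.57955369 -0.35646185 -0.73283864]
```

View pics/top0.png

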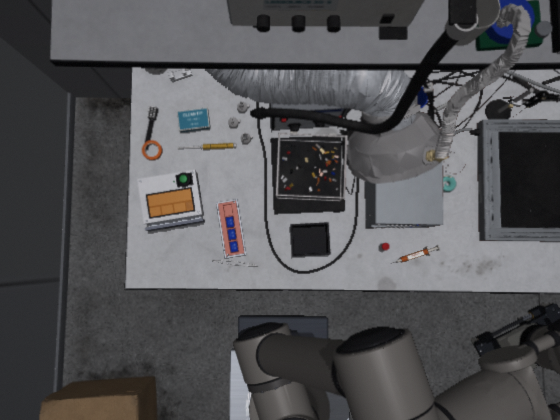

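View pics/scene0.png

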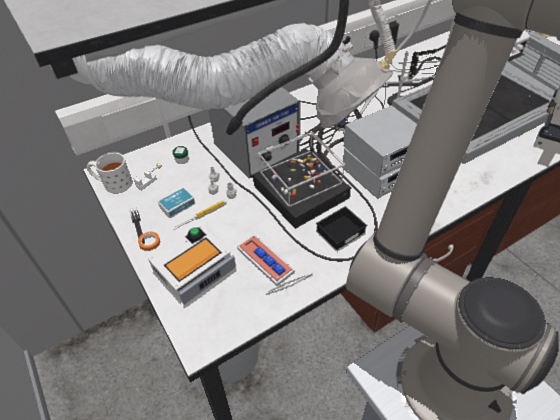

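The top view shows the curing box at about (172,200), the mould with three castings at (231,229), and the bin at (310,239). The tweezers are at (235,264), the yellow driver at (206,147) and the red cap at (384,247). Next I enlarge it.

```bash
python3 - <<'E'
from h import *
im=cv2.imread('pics/top0.png')[160:280,130:340]
cv2.imwrite('pics/top0c.png',cv2.resize(im,None,fx=3.8,fy=3.8,interpolation=cv2.INTER_CUBIC))
c=load('top')
for n,u,v,z in [('box',172,200,52),('mould',231,229,14),('bin',310,239,30),('btn',184,179,73),('tweez',235,264,0)]: print(n,pix(c,u,v,z).round())
E
```

```text
box [551. 316.  52.]
mould [477. 160.  14.]
bin [451. -56.  30.]
btn [605. 281.  73.]
tweez [381. 148.   0.]
```

View pics/top0c.png

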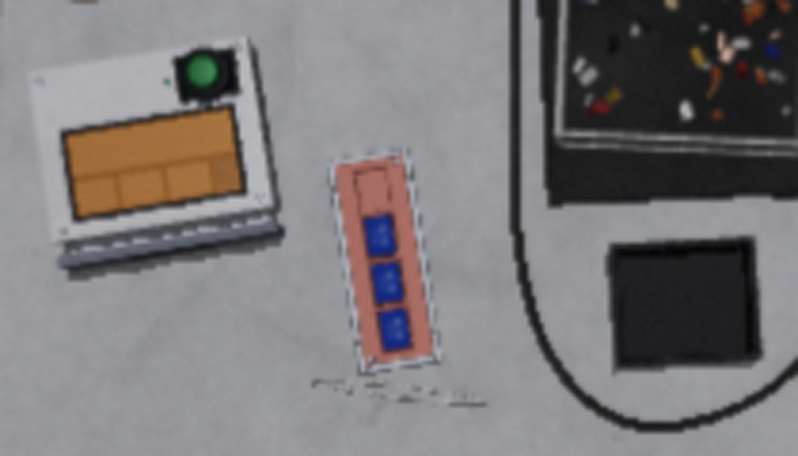

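The enlarged crop gives these corners:
- **Box roof:** (30,75), (248,40), (275,205), (55,240).
- **Button:** (202,70).
- **Mould:** (330,160), (408,150), (440,358), (362,372). It holds three castings at (380,236), (387,283) and (395,330).
- **Bin:** (610,243), (752,238), (758,358), (616,368).

```bash
cat >> h.py <<'E'
def fit(pw,model):
    pw=np.array(pw)[:,:2]; m=np.array(model,float); pc=pw.mean(0); mc=m.mean(0)
    H=(m-mc).T@(pw-pc); a=np.arctan2(H[0,1]-H[1,0],H[0,0]+H[1,1]); Rm=np.array([[np.cos(a),-np.sin(a)],[np.sin(a),np.cos(a)]])
    t=pc-Rm@mc; r=(m@Rm.T+t-pw); return t.round(1),round(a,4),np.abs(r).max().round(1)
E
python3 - <<'E'
from h import *
c=load('top'); g=lambda L,z:[pix(c,130+u/3.8-.37,160+v/3.8-.37,z) for u,v in L]
print('box',fit(g([(30,75),(248,40),(275,205),(55,240)],52),[(61,78),(61,-78),(-61,-78),(-61,78)]))
print('btn',g([(202,70)],73))
print('mould',fit(g([(330,160),(408,150),(440,358),(362,372)],14),[(-30,78),(30,78),(30,-78),(-30,-78)]))
print('castings',np.round(g([(380,236),(387,283),(395,330)],21),1))
print('bin',fit(g([(610,243),(752,238),(758,358),(616,368)],30),[(42,50),(42,-50),(-42,-50),(-42,50)]))
print('front',np.round(g([(65,260),(282,230)],51),1)); print('tweez',np.round(g([(315,383),(485,402)],3),1))
E
```

```text
box (array([560.4, 321.9]), np.float64(0.1737), np.float64(2.2))
btn [array([607.09425707, 284.69248533,  73.        ])]
mould (array([479.6, 159.8]), np.float64(-1.405), np.float64(2.3))
castings [[496.  163.1  21. ]
 [462.3 157.6  21. ]
 [428.8 151.3  21. ]]
bin (array([450.5, -54.5]), np.float64(0.0569), np.float64(2.7))
front [[475.2 380.6  51. ]
 [497.5 229.7  51. ]]
tweez [[390.6 209.6   3. ]
 [377.9  86.8   3. ]]
```

```bash
cat > plan.py <<'E'
# waypoints: x y ztip yaw ; prints tool shift(m), turn, rows needed, from measured pose then chained
import sys,json,numpy as np
from scipy.spatial.transform import Rotation as R
from plant import get_obs
o=get_obs(); p=np.array(o['tool_pos']); r=R.from_euler('xyz',o['tcp_rot']); print('now',p.round(1),np.round(o['tcp_rot'],4),'tip',(p[2]-178).round(1),'F',np.round(o['contact_force'],1),'w',round(o['grip_width'],1),'t',round(o['time'],2),'q',np.round(o['joint_positions'],2))
for x,y,z,a in json.loads(sys.argv[1]) if len(sys.argv)>1 else []:
    q=np.array([x,y,z+178.]); s=R.from_euler('xyz',[np.pi,0,a]); d=r.inv().apply(q-p)/1000; w=(r.inv()*s).as_rotvec()
    print(d.round(4).tolist(),w.round(3).tolist(),'rows>=%.1f'%max(np.linalg.norm(d)*1000/41.7,np.degrees(np.linalg.norm(w))/7.16)); p,r=q,s
E
python3 plan.py '[[450,0,226,0.17],[432.4,299.4,150,0.17],[432.4,299.4,25,0.17],[462.0,304.6,25,0.17]]'
```

```text
now [ 237.7 -468.   404.1] [-3.1403e+00 -2.0000e-04  4.6980e-01] tip 226.1 F [ 0.   0.5 -0.2] w 91.8 t 0.1 q [-1.25  0.34  1.52 -0.    1.28 -0.15]
[0.4012, -0.3212, 0.0006] [-0.001, 0.0, 0.3] rows>=12.3
[0.0333, -0.2981, 0.076] [0.0, 0.0, 0.0] rows>=7.4
[0.0, -0.0, 0.125] [0.0, 0.0, 0.0] rows>=3.0
[0.0301, -0.0001, -0.0] [0.0, 0.0, 0.0] rows>=0.7
```

```bash
python3 -m pendant '[[[0.2,-0.16,0],[0,0,0.15],0],[[0.2,-0.16,0],[0,0,0.15],0],[[0.2,-0.16,0],[0,0,0.15],0],[[0.2,-0.16,0],[0,0,0.15],0],[[0.2,-0.16,0],[0,0,0.15],0],[[0.2,-0.16,0],[0,0,0.15],0],[[0.2,-0.16,0],[0,0,0.15],0]]'
python3 plan.py '[[450,0,226,0.17],[450,200,200,0.17]]'
```

```text
time: 0.68
tool_pos: [344.7, -230.0, 404.6]
tcp_rot: [-3.139, -0.001, 0.324]
contact_force: [-0.4, -0.2, 0.4]
grip_width: 49.8
now [ 344.7 -230.   404.6] [-3.1391e+00 -9.0000e-04  3.2410e-01] tip 226.6 F [-0.4 -0.2  0.4] w 49.8 t 0.68 q [-0.77  0.14  1.8   0.    1.21  0.47]
[0.1731, -0.1845, 0.0012] [-0.003, -0.001, 0.154] rows>=6.1
[0.0338, -0.1971, 0.026] [0.0, 0.0, 0.0] rows>=4.8
```

```bash
python3 -m pendant '[[[0.173,-0.185,0],[0,0,0.154],0],[[0.173,-0.185,0],[0,0,0.154],0],[[0.173,-0.185,0],[0,0,0.154],0],[[0.173,-0.185,0],[0,0,0.154],0],[[0.173,-0.185,0],[0,0,0.154],0],[[0.173,-0.185,0],[0,0,0.154],0],[[0.173,-0.185,0],[0,0,0.154],0]]' >/dev/null
python3 -m pendant '[[[0.034,-0.197,0.026],[0,0,0],0],[[0.034,-0.197,0.026],[0,0,0],0],[[0.034,-0.197,0.026],[0,0,0],0],[[0.034,-0.197,0.026],[0,0,0],0],[[0.034,-0.197,0.026],[0,0,0],0],[[0.034,-0.197,0.026],[0,0,0],0],[[0.034,-0.197,0.026],[0,0,0],0],[[0.034,-0.197,0.026],[0,0,0],0]]'
python3 - <<'E'
from h import *
c=snap('wrist','w1.png'); Rm=cv2.Rodrigues(np.array(c['rvec'],float))[0]; print(-Rm.T@np.array(c['tvec']).ravel(),c['mtx'][0][0],Rm)
E
python3 plan.py '[[432.4,299.4,100,0.17],[432.4,299.4,25,0.17],[462.0,304.6,25,0.17]]'
```

```text
time: 1.93
tool_pos: [450.8, 194.4, 378.4]
tcp_rot: [3.141, 0.001, 0.166]
contact_force: [-0.8, -0.7, 0.8]
grip_width: 0.2
[532.56796382 208.48105693 358.5404555 ] 290.4327578263718 [[ 1.65843042e-01 -9.86151986e-01  5.87292119e-04]
 [-9.38174394e-01 -1.57591009e-01  3.08210772e-01]
 [-3.03850113e-01 -5.16655946e-02 -9.51317915e-01]]
now [450.9 193.9 378.6] [3.1409e+00 3.0000e-04 1.6490e-01] tip 200.6 F [ 0.5  0.1 -0.6] w -0.0 t 1.98 q [ 0.25  0.3   1.66 -0.    1.18  1.66]
[-0.0009, -0.1071, 0.1006] [0.001, 0.0, -0.005] rows>=3.5
[0.0, -0.0, 0.075] [0.0, 0.0, 0.0] rows>=1.8
[0.0301, -0.0001, -0.0] [0.0, 0.0, 0.0] rows>=0.7
```

View pics/w1.png

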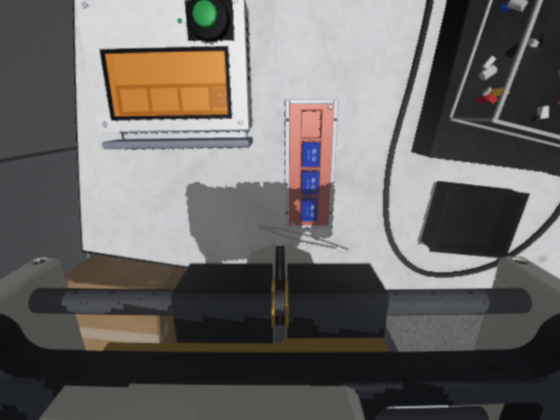

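The wrist view shows the box, the mould with castings at about (311,154), (310,182) and (309,210), and the bin at (473,218). I enlarge it to fit poses.

```bash
python3 - <<'E'
from h import *
im=cv2.imread('pics/w1.png')[0:240,75:345]
cv2.imwrite('pics/w1c.png',cv2.resize(im,None,fx=2.5,fy=2.5,interpolation=cv2.INTER_CUBIC))
E
```

```text
(no output)
```

View pics/w1c.png

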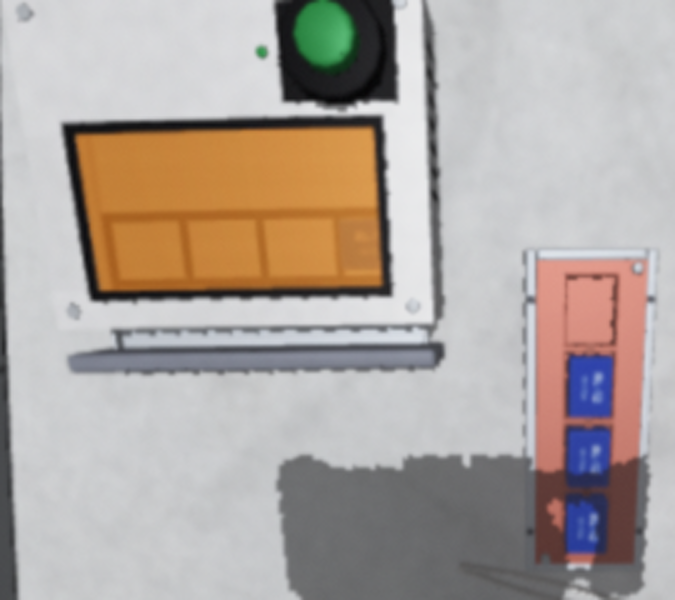

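Under the amber window I see one cured relay, in the right-hand pocket (pocket 3). Crop pixels: roof front edge (55,330)–(435,326), panel outer top edge (70,371)–(440,366), mould TL (527,250), TR (657,250), BR (645,565), casting centres (590,386), (588,457), (585,524).

```bash
python3 - <<'E'
from h import *
c=load('wrist'); g=lambda L,z:[pix(c,75+u/2.5-.3,v/2.5-.3,z) for u,v in L]
print('box',fit(g([(55,330),(435,326)],52),[(-61,78),(-61,-78)]))
print('panel',fit(g([(70,371),(440,366)],51),[(-79,78),(-79,-78)]))
print('window', np.round(g([(66,125),(382,118),(390,292),(95,298)],52),1))
print('btn',np.round(g([(324,33)],73),1))
print('mould',fit(g([(527,250),(657,250),(645,565)],14),[(-30,78),(30,78),(30,-78)]))
print('cav0',np.round(g([(592,310)],14),1))
P=np.array(g([(590,386),(588,457),(585,524)],21));print('cast',P.round(1),np.diff(P,axis=0).round(1))
E
```

```text
box (array([559. , 325.2]), np.float64(0.1701), np.float64(1.0))
panel (array([560.6, 323.7]), np.float64(0.1747), np.float64(0.4))
window [[564.2 387.7  52. ]
 [585.2 267.3  52. ]
 [522.5 256.7  52. ]
 [501.  376.   52. ]]
btn [[605.  286.2  73. ]]
mould (array([478.9, 161.9]), np.float64(-1.3871), np.float64(2.9))
cav0 [[528.7 170.6  14. ]]
cast [[495.4 165.6  21. ]
 [462.4 159.9  21. ]
 [429.3 154.8  21. ]] [[-33.   -5.7   0. ]
 [-33.1  -5.2   0. ]]
```

```bash
python3 -m pendant '[[[0,-0.108,0.1],[0,0,-0.006],0],[[0,-0.108,0.1],[0,0,-0.006],0],[[0,-0.108,0.1],[0,0,-0.006],0],[[0,-0.108,0.1],[0,0,-0.006],0],[[0,-0.108,0.176],[0,0,-0.006],0],[[0,-0.108,0.176],[0,0,-0.006],0],[[0,-0.108,0.176],[0,0,-0.006],0],[[0,-0.108,0.176],[0,0,-0.006],0]]'
python3 -m pendant '[[[0.015,0,0],[0,0,0],0],[[0.03,0,0],[0,0,0],0],[[0.038,0,0],[0,0,0],0],[[0.04,0,0],[0,0,0],0],[[0.042,0,0],[0,0,0],0],[[0.044,0,0],[0,0,0],0],[[0.046,0,0],[0,0,0],0],[[0.046,0,0],[0,0,0],0]]'
python3 plan.py
```

```text
time: 2.65
tool_pos: [433.2, 300.1, 202.0]
tcp_rot: [3.14, 0.004, 0.17]
contact_force: [0.9, 0.5, 1.3]
grip_width: 0.5
time: 3.32
tool_pos: [477.7, 309.2, 202.9]
tcp_rot: [3.141, 0.001, 0.172]
contact_force: [-3.7, -2.1, 2.6]
grip_width: 0.5
now [477.7 309.2 202.9] [3.1411e+00 1.2000e-03 1.7200e-01] tip 24.9 F [-3.7 -2.1  2.6] w 0.5 t 3.32 q [ 0.44  0.65  1.63 -0.    0.86  1.84]
```

```bash
python3 -m pendant '[[[0.003,0,0],[0,0,0],0],[[0.005,0,0],[0,0,0],0],[[0.005,0,0],[0,0,0],0]]'|sed -n '2p;4p'
python3 -m pendant '[[[0.002,0,0],[0,0,0],0],[[0.002,0,0],[0,0,0],0],[[0.002,0,0],[0,0,0],0]]'|sed -n '2p;4p'
```

```text
tool_pos: [481.8, 310.0, 202.6]
contact_force: [-9.0, -2.1, 6.7]
tool_pos: [482.5, 310.3, 202.5]
contact_force: [-14.9, -3.4, 10.1]
```

```bash
python3 -m pendant '[[[-0.12,0,0],[0,0,0],0],[[-0.12,0,0],[0,0,0],0],[[-0.12,0,0],[0,0,0],0],[[-0.12,0,0],[0,0,0],0],[[-0.12,0,-0.15],[0,0,0],0],[[-0.12,0,-0.15],[0,0,0],0.05],[[-0.12,0,-0.15],[0,0,0],0.05],[[-0.12,0,-0.15],[0,0,0],0.05],[[-0.12,0,-0.15],[0,0,0],0.05]]'
python3 - <<'E'
from h import *
snap('wrist','w2.png',(60,0,360,240),2.5)
E
python3 plan.py
```

```text
time: 4.57
tool_pos: [368.3, 290.9, 358.7]
tcp_rot: [-3.137, -0.013, 0.172]
contact_force: [0.8, 0.4, 0.0]
grip_width: 22.3
now [367.7 290.5 355.8] [-3.139  -0.0084  0.172 ] tip 177.8 F [ 0.4  0.4 -1.1] w 26.5 t 4.62 q [ 0.51  0.29  1.75 -0.    1.09  1.9 ]
```

View pics/w2.png

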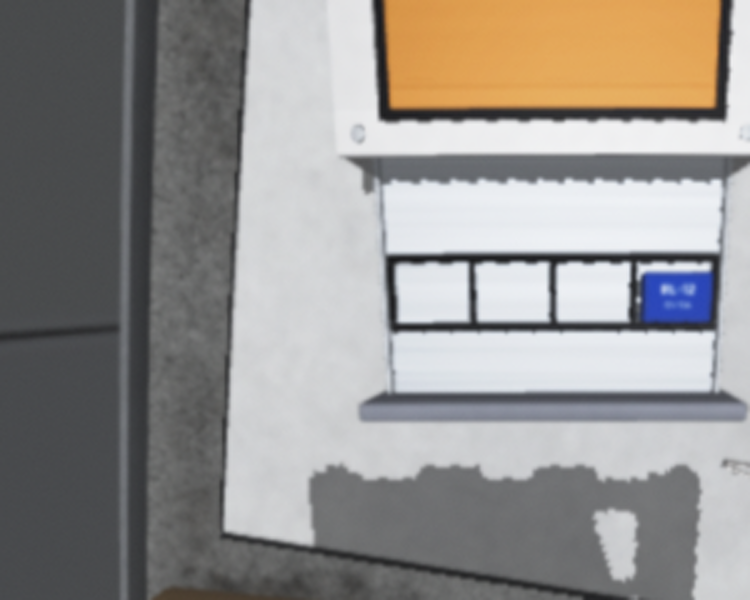

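The tray is open with one cured relay in pocket 3, its top at (678,298). Pocket dividers are at x ≈ 394, 473, 553, 634 and 715, between ribs at y ≈ 259 and 327. Compute positions.

```bash
python3 - <<'E'
from h import *
c=load('wrist'); g=lambda L,z:[pix(c,60+u/2.5-.3,v/2.5-.3,z) for u,v in L]
P=np.array(g([(392,258),(718,258),(714,327),(395,327)],21)); print(P.round(1))
t,a,e=fit(P,[(13.75,68.75),(13.75,-68.75),(-13.75,-68.75),(-13.75,68.75)]); print('row centre',t,a,e)
b=np.array([560,324]);U=np.array([np.cos(.173),np.sin(.173)]);V=np.array([-U[1],U[0]])
print('in box',(t-b)@U,(t-b)@V)
print('cured top',np.round(g([(678,298)],31),1), 'panel',np.round(g([(359,418),(746,418)],51),1))
for y in(51,17,-17,-51): print(np.round(t+y*V,1))
E
python3 plan.py
```

```text
[[454.4 374.4  21. ]
 [477.7 240.9  21. ]
 [450.3 236.   21. ]
 [426.9 370.   21. ]]
row centre [452.3 305.3] 0.1725 1.0
in box -109.31132591122682 0.11843787210965573
cured top [[458.9 255.4  31. ]] panel [[391.4 374.2  51. ]
 [418.2 221.7  51. ]]
[443.5 355.5]
[449.4 322. ]
[455.2 288.6]
[461.1 255.1]
now [367.7 290.5 355.8] [-3.139  -0.0084  0.172 ] tip 177.8 F [ 0.4  0.4 -1.1] w 26.5 t 4.62 q [ 0.51  0.29  1.75 -0.    1.09  1.9 ]
```

```bash
python3 plan.py '[[459.5,255.3,90,0.96],[459.5,255.3,90,1.744],[459.5,255.3,23,1.744]]'
```

```text
now [367.7 290.5 355.8] [-3.139  -0.0084  0.172 ] tip 177.8 F [ 0.4  0.4 -1.1] w 26.5 t 4.62 q [ 0.51  0.29  1.75 -0.    1.09  1.9 ]
[0.0837, 0.0507, 0.0884] [0.001, -0.009, -0.788] rows>=6.3
[0.0, 0.0, 0.0] [-0.0, 0.0, -0.784] rows>=6.3
[0.0, -0.0, 0.067] [0.0, 0.0, 0.0] rows>=1.6
```

```bash
python3 -m pendant '[[[0.084,0.05,0.085],[0,0,-0.788],0.036],[[0.084,0.05,0.085],[0,0,-0.788],0.036],[[0.084,0.05,0.085],[0,0,-0.788],0.036],[[0.084,0.05,0.085],[0,0,-0.788],0.036],[[0.084,0.05,0.085],[0,0,-0.788],0.036],[[0.084,0.05,0.085],[0,0,-0.788],0.036],[[0.084,0.05,0.085],[0,0,-0.788],0.036],[[0.084,0.05,0.085],[0,0,-0.788],0.036]]' >/dev/null
python3 -m pendant '[[[0,0,0],[0,0,-0.784],0.036],[[0,0,0],[0,0,-0.784],0.036],[[0,0,0],[0,0,-0.784],0.036],[[0,0,0],[0,0,-0.784],0.036],[[0,0,0],[0,0,-0.784],0.036],[[0,0,0],[0,0,-0.784],0.036],[[0,0,0],[0,0,-0.784],0.036],[[0,0,0],[0,0,-0.784],0.036]]' >/dev/null
python3 plan.py '[[459.5,255.3,23,1.744]]'
```

```text
now [458.  255.1 266.8] [-3.1407e+00  3.0000e-04  1.7434e+00] tip 88.8 F [-0.1  0.5  0.7] w 36.2 t 5.95 q [ 0.36  0.49  1.71 -0.    0.94  0.19]
[-0.0001, 0.0016, 0.0658] [-0.001, 0.0, -0.001] rows>=1.6
```

```bash
python3 -m pendant '[[[0,0.0015,0.03],[0,0,0],0.036],[[0,0.0015,0.05],[0,0,0],0.036],[[0,0.0015,0.0655],[0,0,0],0.036],[[0,0.0015,0.0655],[0,0,0],0.036],[[0,0.0015,0.0655],[0,0,0],0.0],[[0,0.0015,0.0655],[0,0,0],0.0],[[0,0.0015,0.0655],[0,0,0],0.0],[[0,0.0015,0.0655],[0,0,0],0.0],[[0,0.0015,0.0655],[0,0,0],0.0]]'
python3 -m pendant '[[[0,0,-0.01],[0,0,0],0],[[0,0,-0.04],[0,0,0],0],[[0,0,-0.067],[0,0,0],0],[[0,0,-0.067],[0,0,0],0],[[0,0,-0.067],[0,0,0],0]]'
python3 plan.py '[[455.5,150,85,1.744],[452,-20,80,1.744],[450.5,-54.5,60,1.744],[450.5,-54.5,30,1.744]]'
```

```text
time: 6.7
tool_pos: [459.9, 255.5, 202.6]
tcp_rot: [3.14, -0.0, 1.743]
contact_force: [1.9, -0.5, -0.1]
grip_width: 19.4
time: 7.12
tool_pos: [459.8, 255.5, 271.2]
tcp_rot: [3.138, -0.001, 1.744]
contact_force: [-0.8, 0.1, -1.1]
grip_width: 19.5
now [459.8 255.5 271.2] [ 3.1381e+00 -6.0000e-04  1.7437e+00] tip 93.2 F [-0.8  0.1 -1.1] w 19.5 t 7.12 q [ 0.36  0.49  1.7  -0.    0.95  0.19]
[-0.1032, -0.0224, 0.008] [0.003, -0.001, -0.0] rows>=2.5
[-0.1669, -0.0327, 0.005] [0.0, 0.0, 0.0] rows>=4.1
[-0.0337, -0.0074, 0.02] [0.0, 0.0, 0.0] rows>=1.0
[0.0, -0.0, 0.03] [0.0, 0.0, 0.0] rows>=0.7
```

```bash
python3 -m pendant '[[[-0.035,-0.008,0],[0,0,0],0],[[-0.07,-0.016,0],[0,0,0],0],[[-0.105,-0.023,0],[0,0,0],0],[[-0.14,-0.03,0],[0,0,0],0],[[-0.175,-0.036,0],[0,0,0],0],[[-0.21,-0.043,0],[0,0,0],0],[[-0.245,-0.05,0],[0,0,0],0],[[-0.275,-0.056,0],[0,0,0],0],[[-0.303,-0.063,0.01],[0,0,0],0],[[-0.303,-0.063,0.01],[0,0,0],0]]'
python3 plan.py '[[450.5,-54.5,24,1.744]]'
```

```text
time: 7.95
tool_pos: [448.8, -57.6, 257.6]
tcp_rot: [-3.139, -0.0, 1.74]
contact_force: [-0.1, -1.1, -1.1]
grip_width: 19.9
now [448.8 -57.6 257.6] [-3.1386e+00 -3.0000e-04  1.7396e+00] tip 79.6 F [-0.1 -1.1 -1.1] w 19.9 t 7.95 q [-0.3   0.4   1.91 -0.    0.83 -0.46]
[0.0027, 0.0023, 0.0555] [-0.003, -0.0, -0.004] rows>=1.3
```

```bash
python3 -m pendant '[[[0,0,0.02],[0,0,0],0],[[0,0,0.04],[0,0,0],0],[[0,0,0.055],[0,0,0],0],[[0,0,0.055],[0,0,0],0],[[0,0,0.055],[0,0,0],0.028],[[0,0,0.055],[0,0,0],0.028],[[0,0,0.055],[0,0,0],0.028],[[0,0,0.03],[0,0,0],0.028],[[0,0,-0.02],[0,0,0],0.036],[[0,0,-0.04],[0,0,0],0.036]]'
python3 plan.py '[[440,80,130,0.95],[429,153,90,0.166]]'
```

```text
time: 8.78
tool_pos: [449.9, -53.8, 302.2]
tcp_rot: [3.14, 0.001, 1.744]
contact_force: [0.4, -0.6, -0.2]
grip_width: 34.4
now [449.9 -53.8 302.2] [3.1397e+00 1.0000e-03 1.7440e+00] tip 124.2 F [ 0.4 -0.6 -0.2] w 34.4 t 8.78 q [-0.29  0.33  1.86 -0.    0.95 -0.46]
[0.1334, 0.0134, -0.0059] [0.002, 0.0, 0.794] rows>=6.4
[0.053, -0.0514, 0.04] [0.0, -0.0, 0.784] rows>=6.3
```

```bash
python3 -m pendant '[[[0.133,0.013,0],[0,0,0.794],0.036],[[0.133,0.013,0],[0,0,0.794],0.036],[[0.133,0.013,0],[0,0,0.794],0.036],[[0.133,0.013,0],[0,0,0.794],0.036],[[0.133,0.013,0],[0,0,0.794],0.036],[[0.133,0.013,0],[0,0,0.794],0.036],[[0.133,0.013,0],[0,0,0.794],0.036],[[0.133,0.013,0],[0,0,0.794],0.036]]' >/dev/null
python3 -m pendant '[[[0.053,-0.051,0.03],[0,0,0.784],0.036],[[0.053,-0.051,0.03],[0,0,0.784],0.036],[[0.053,-0.051,0.03],[0,0,0.784],0.036],[[0.053,-0.051,0.03],[0,0,0.784],0.036],[[0.053,-0.051,0.03],[0,0,0.784],0.036],[[0.053,-0.051,0.03],[0,0,0.784],0.036],[[0.053,-0.051,0.03],[0,0,0.784],0.036],[[0.053,-0.051,0.03],[0,0,0.784],0.036],[[0.053,-0.051,0.03],[0,0,0.784],0.036]]'
python3 - <<'E'
from h import *
snap('wrist','w3.png',(0,0,560,420),1.4)
E
python3 plan.py
```

```text
time: 10.2
tool_pos: [429.0, 152.1, 269.6]
tcp_rot: [3.141, -0.001, 0.17]
contact_force: [0.8, 0.4, 0.1]
grip_width: 35.7
now [429.  152.1 269.6] [ 3.1415e+00 -7.0000e-04  1.6980e-01] tip 91.6 F [-0.2 -0.3  0.1] w 36.4 t 10.25 q [ 0.17  0.39  1.89 -0.    0.86  1.57]
```

View pics/w3.png

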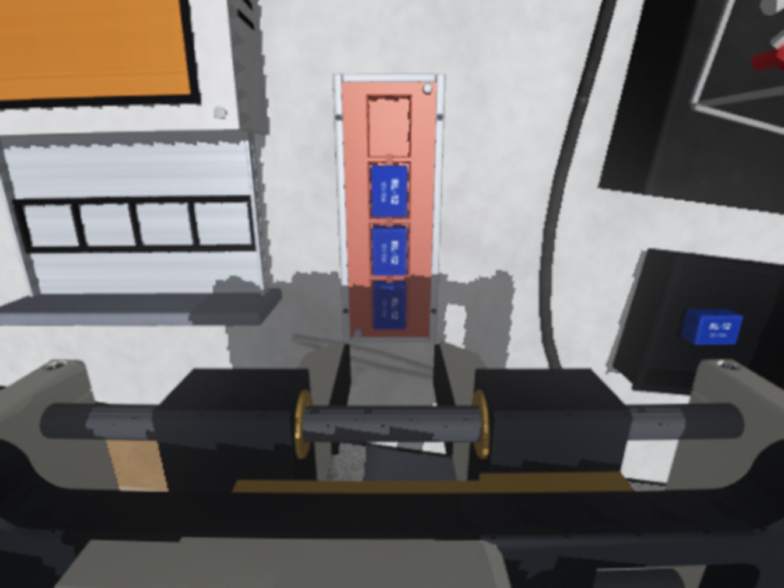

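The cured relay lies in the bin at (712,327). Casting tops are at (389,191), (390,250) and (390,305); the tray is open and empty with its rib frame at (15,201), (249,197), (253,249), (28,250).

```bash
python3 - <<'E'
from h import *
c=load('wrist'); g=lambda L,z:[pix(c,u/1.4-.15,v/1.4-.15,z) for u,v in L]
P=np.array(g([(389.5,191),(390,250),(390,305)],21)); print('cast',P.round(1)); d=P[0]-P[2]; print(np.arctan2(d[1],d[0]),np.hypot(*d[:2]))
print('frame',fit(g([(334,75),(445,74),(436,337),(352,340)],14),[(-30,78),(30,78),(30,-78),(-30,-78)]))
print('tray',fit(g([(17,202),(249,199),(253,248),(29,249)],21),[(13.75,68.75),(13.75,-68.75),(-13.75,-68.75),(-13.75,68.75)]))
E
python3 plan.py '[[429,153,15.5,0.166]]'
```

```text
cast [[495.1 165.   21. ]
 [462.7 159.2  21. ]
 [429.7 153.5  21. ]]
0.17359972832162007 66.42424213684836
frame (array([479.5, 161. ]), np.float64(-1.3822), np.float64(3.9))
tray (array([452.7, 305. ]), np.float64(0.1712), np.float64(2.0))
now [429.  152.1 269.6] [ 3.1415e+00 -7.0000e-04  1.6980e-01] tip 91.6 F [-0.2 -0.3  0.1] w 36.4 t 10.25 q [ 0.17  0.39  1.89 -0.    0.86  1.57]
[0.0001, -0.0009, 0.0761] [0.0, -0.001, 0.004] rows>=1.8
```

```bash
python3 -m pendant '[[[0.0005,-0.0012,0.03],[0,0,0],0.036],[[0.0005,-0.0012,0.06],[0,0,0],0.036],[[0.0005,-0.0012,0.0755],[0,0,0],0.036],[[0.0005,-0.0012,0.0755],[0,0,0],0.036],[[0.0005,-0.0012,0.0755],[0,0,0],0.0],[[0.0005,-0.0012,0.0755],[0,0,0],0.0],[[0.0005,-0.0012,0.0755],[0,0,0],0.0],[[0.0005,-0.0012,0.0755],[0,0,0],0.0],[[0.0005,-0.0012,0.0755],[0,0,0],0.0]]'
python3 -m pendant '[[[0,0,-0.005],[0,0,0],0],[[0,0,-0.012],[0,0,0],0],[[0,0,-0.03],[0,0,0],0],[[0,0,-0.06],[0,0,0],0],[[0,0,-0.085],[0,0,0],0],[[0,0,-0.085],[0,0,0],0],[[0,0,-0.085],[0,0,0],0]]'
python3 plan.py '[[445,200,105,0.95],[455,250,105,1.742]]'
```

```text
time: 11.0
tool_pos: [429.4, 153.4, 193.9]
tcp_rot: [3.141, -0.0, 0.166]
contact_force: [0.2, 1.2, 0.6]
grip_width: 19.6
time: 11.58
tool_pos: [429.6, 153.5, 280.5]
tcp_rot: [3.142, -0.004, 0.166]
contact_force: [-1.0, -0.6, -1.0]
grip_width: 19.6
now [429.6 153.5 280.5] [ 3.1415 -0.0042  0.166 ] tip 102.5 F [-1.  -0.6 -1. ] w 19.6 t 11.58 q [ 0.17  0.37  1.88 -0.    0.89  1.58]
[0.0229, -0.0433, -0.0024] [0.002, -0.004, -0.784] rows>=6.3
[0.0465, -0.0209, -0.0] [0.0, 0.0, -0.792] rows>=6.3
```

```bash
python3 -m pendant '[[[0.023,-0.043,0],[0,0,-0.784],0],[[0.023,-0.043,0],[0,0,-0.784],0],[[0.023,-0.043,0],[0,0,-0.784],0],[[0.023,-0.043,0],[0,0,-0.784],0],[[0.023,-0.043,0],[0,0,-0.784],0],[[0.023,-0.043,0],[0,0,-0.784],0],[[0.023,-0.043,0],[0,0,-0.784],0],[[0.023,-0.043,0],[0,0,-0.784],0]]' >/dev/null
python3 -m pendant '[[[0.048,-0.021,0],[0,0,-0.792],0],[[0.048,-0.021,0],[0,0,-0.792],0],[[0.048,-0.021,0],[0,0,-0.792],0],[[0.048,-0.021,0],[0,0,-0.792],0],[[0.048,-0.021,0],[0,0,-0.792],0],[[0.048,-0.021,0],[0,0,-0.792],0],[[0.048,-0.021,0],[0,0,-0.792],0],[[0.048,-0.021,0],[0,0,-0.792],0]]'
python3 plan.py '[[461.1,255.1,36,1.743]]'
```

```text
time: 12.92
tool_pos: [455.5, 250.8, 278.0]
tcp_rot: [-3.14, 0.0, 1.742]
contact_force: [0.8, -0.3, -0.6]
grip_width: 19.3
now [455.5 250.8 278. ] [-3.1401e+00  4.0000e-04  1.7418e+00] tip 100.0 F [ 0.8 -0.3 -0.6] w 19.3 t 12.92 q [ 0.36  0.47  1.71 -0.    0.96  0.18]
[0.0033, 0.0064, 0.064] [-0.002, 0.0, -0.001] rows>=1.5
```

```bash
python3 -m pendant '[[[0.0033,0.0064,0.03],[0,0,0],0],[[0.0033,0.0064,0.05],[0,0,0],0],[[0.0033,0.0064,0.064],[0,0,0],0],[[0.0033,0.0064,0.064],[0,0,0],0],[[0.0033,0.0064,0.064],[0,0,0],0]]'
python3 - <<'E'
from h import *
snap('wrist','w4.png',(150,150,430,360),2.8)
E
python3 plan.py '[[461.1,255.1,26.5,1.743]]'
```

```text
time: 13.33
tool_pos: [461.2, 255.1, 214.0]
tcp_rot: [-3.139, 0.001, 1.74]
contact_force: [0.1, 0.7, 0.3]
grip_width: 19.1
now [461.6 255.2 214.9] [-3.1415e+00  1.0000e-04  1.7402e+00] tip 36.9 F [ 0.4 -0.2  0. ] w 19.3 t 13.38 q [ 0.36  0.58  1.74 -0.    0.82  0.19]
[-0.0, -0.0005, 0.0104] [-0.0, 0.0, -0.003] rows>=0.3
```

View pics/w4.png

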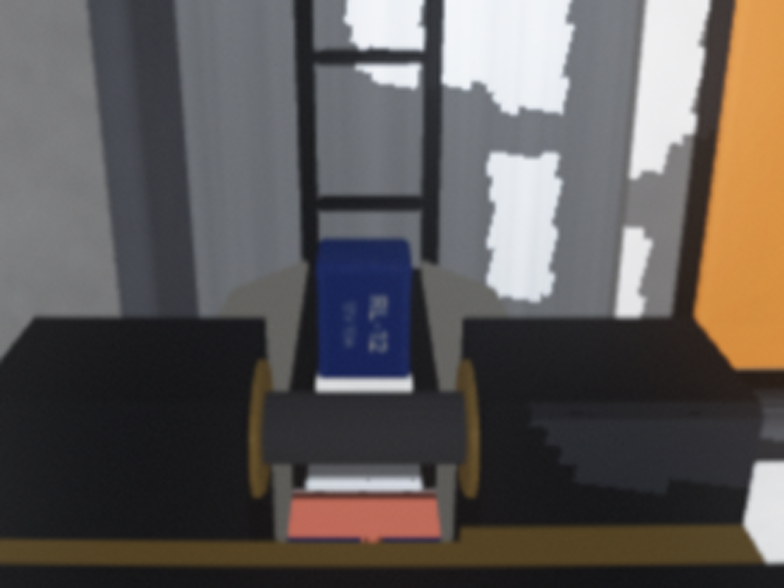

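The held relay fills (318–412, 240–376), its lower +y edge at y ≈ 240. The rib between pockets 2 and 3 is at y ≈ 203 and the rib between 1 and 2 at y ≈ 57.

```bash
python3 - <<'E'
from h import *
c=load('wrist'); g=lambda u,v,z:pix(c,150+u/2.8-.3,150+v/2.8-.3,z)[:2]
a=.172;U=np.array([np.cos(a),np.sin(a)]);V=np.array([-U[1],U[0]]); T=np.array([461.6,255.2])
for n,u,v,z in [('relay bot +y',365,240,26.9),('top +y',365,268,41.9),('top -y',363,376,41.9),('relay left',318,320,41.9),('right',411,320,41.9),('rib23',370,203,21),('rib12',370,57,21),('ribFront',305,130,21),('ribRear',432,130,21)]:
    d=g(u,v,z)-T; print(n,(d@U).round(1),(d@V).round(1))
E
```

```text
relay bot +y -1.2 12.1
top +y -1.2 12.3
top -y -1.7 -13.3
relay left -11.1 0.3
right 8.4 0.3
rib23 -0.1 18.7
rib12 -0.1 52.1
ribFront -14.4 35.9
ribRear 13.6 35.9
```

```bash
python3 -m pendant '[[[0.002,0.0009,0.0],[0,0,0],0],[[0.002,0.0009,0.005],[0,0,0],0],[[0.002,0.0009,0.008],[0,0,0],0],[[0.002,0.0009,0.01],[0,0,0],0],[[0.002,0.0009,0.01],[0,0,0],0],[[0.002,0.0009,0.01],[0,0,0],0]]'
python3 plan.py
```

```text
time: 13.88
tool_pos: [462.0, 257.3, 204.6]
tcp_rot: [-3.141, 0.0, 1.742]
contact_force: [-0.4, -0.2, -0.3]
grip_width: 19.4
now [462.  257.3 204.6] [-3.1414e+00  1.0000e-04  1.7417e+00] tip 26.6 F [-0.4 -0.2 -0.3] w 19.4 t 13.88 q [ 0.36  0.59  1.75 -0.    0.8   0.19]
```

```bash
python3 -m pendant '[[[0,0,0.0005],[0,0,0],0.034],[[0,0,0.0005],[0,0,0],0.034],[[0,0,0.0005],[0,0,0],0.034],[[0,0,0.0005],[0,0,0],0.034],[[0,0,-0.03],[0,0,0],0.034],[[0,0,-0.07],[0,0,0],0.034],[[0,0,-0.07],[0,0,0],0.034],[[0,0,-0.07],[0,0,0],0.034]]'
python3 plan.py '[[455,205,100,0.95],[462.4,159.0,90,0.17]]'
```

```text
time: 14.55
tool_pos: [462.6, 257.6, 276.9]
tcp_rot: [3.136, -0.001, 1.742]
contact_force: [-0.7, -0.1, -0.2]
grip_width: 33.8
now [462.6 257.6 276.9] [ 3.1364e+00 -9.0000e-04  1.7419e+00] tip 98.9 F [-0.7 -0.1 -0.2] w 33.8 t 14.55 q [ 0.36  0.49  1.69 -0.    0.96  0.19]
[-0.0505, -0.0164, -0.0012] [0.005, -0.003, 0.792] rows>=6.3
[-0.0331, 0.0328, 0.01] [0.0, -0.0, 0.78] rows>=6.2
```

```bash
python3 -m pendant '[[[-0.05,-0.0164,0],[0,0,0.792],0.036],[[-0.05,-0.0164,0],[0,0,0.792],0.036],[[-0.05,-0.0164,0],[0,0,0.792],0.036],[[-0.05,-0.0164,0],[0,0,0.792],0.036],[[-0.05,-0.0164,0],[0,0,0.792],0.036],[[-0.05,-0.0164,0],[0,0,0.792],0.036],[[-0.05,-0.0164,0],[0,0,0.792],0.036]]' >/dev/null
python3 -m pendant '[[[-0.033,0.033,0],[0,0,0.78],0.036],[[-0.033,0.033,0],[0,0,0.78],0.036],[[-0.033,0.033,0],[0,0,0.78],0.036],[[-0.033,0.033,0],[0,0,0.78],0.036],[[-0.033,0.033,0],[0,0,0.78],0.036],[[-0.033,0.033,0],[0,0,0.78],0.036],[[-0.033,0.033,0],[0,0,0.78],0.036],[[-0.033,0.033,0],[0,0,0.78],0.036]]'
python3 - <<'E'
from h import *
snap('wrist','w5.png',(0,0,560,420),1.4)
E
python3 plan.py '[[462.4,159,15.5,0.17]]'
```

```text
time: 15.8
tool_pos: [461.6, 159.1, 273.5]
tcp_rot: [3.141, 0.002, 0.169]
contact_force: [1.0, 0.4, 0.3]
grip_width: 36.0
now [461.6 159.2 273.7] [3.1415e+00 2.0000e-03 1.7090e-01] tip 95.7 F [-0.9 -0.6  0.7] w 35.8 t 15.85 q [ 0.17  0.43  1.8  -0.    0.91  1.57]
[0.0009, 0.0003, 0.0802] [0.0, 0.002, 0.001] rows>=1.9
```

View pics/w5.png

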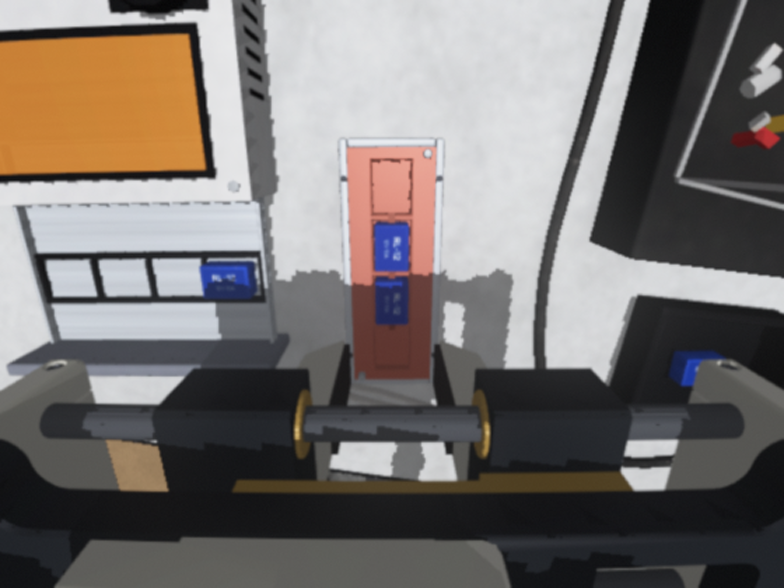

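The first casting sits in pocket 3 at (228,280), flat. The two remaining castings are untouched at (391,247) and (391,303). On to the second.

```bash
python3 -m pendant '[[[0.0009,0.0003,0.03],[0,0,0],0.036],[[0.0009,0.0003,0.06],[0,0,0],0.036],[[0.0009,0.0003,0.0796],[0,0,0],0.036],[[0.0009,0.0003,0.0796],[0,0,0],0.036],[[0.0009,0.0003,0.0796],[0,0,0],0.0],[[0.0009,0.0003,0.0796],[0,0,0],0.0],[[0.0009,0.0003,0.0796],[0,0,0],0.0],[[0.0009,0.0003,0.0796],[0,0,0],0.0],[[0.0009,0.0003,0.0796],[0,0,0],0.0]]'
python3 -m pendant '[[[0,0,-0.005],[0,0,0],0],[[0,0,-0.012],[0,0,0],0],[[0,0,-0.03],[0,0,0],0],[[0,0,-0.06],[0,0,0],0],[[0,0,-0.085],[0,0,0],0],[[0,0,-0.085],[0,0,0],0],[[0,0,-0.085],[0,0,0],0]]'
python3 plan.py '[[458,225,105,0.95],[456.3,290.8,105,1.742]]'
```

```text
time: 16.6
tool_pos: [462.9, 159.1, 195.2]
tcp_rot: [3.142, -0.0, 0.17]
contact_force: [-0.6, 0.4, -0.4]
grip_width: 19.6
time: 17.18
tool_pos: [463.2, 159.1, 282.0]
tcp_rot: [3.142, -0.004, 0.17]
contact_force: [0.3, 0.3, -1.6]
grip_width: 19.2
now [463.2 159.1 282. ] [ 3.1415 -0.0043  0.1699] tip 104.0 F [ 0.3  0.3 -1.6] w 19.2 t 17.18 q [ 0.17  0.42  1.79 -0.    0.93  1.58]
[0.006, -0.0658, -0.0009] [0.002, -0.004, -0.78] rows>=6.2
[0.0525, -0.0397, -0.0] [0.0, 0.0, -0.792] rows>=6.3
```

```bash
python3 -m pendant '[[[0.006,-0.066,0],[0,0,-0.78],0],[[0.006,-0.066,0],[0,0,-0.78],0],[[0.006,-0.066,0],[0,0,-0.78],0],[[0.006,-0.066,0],[0,0,-0.78],0],[[0.006,-0.066,0],[0,0,-0.78],0],[[0.006,-0.066,0],[0,0,-0.78],0],[[0.006,-0.066,0],[0,0,-0.78],0]]' >/dev/null
python3 -m pendant '[[[0.053,-0.04,0],[0,0,-0.792],0],[[0.053,-0.04,0],[0,0,-0.792],0],[[0.053,-0.04,0],[0,0,-0.792],0],[[0.053,-0.04,0],[0,0,-0.792],0],[[0.053,-0.04,0],[0,0,-0.792],0],[[0.053,-0.04,0],[0,0,-0.792],0],[[0.053,-0.04,0],[0,0,-0.792],0],[[0.053,-0.04,0],[0,0,-0.792],0]]'
python3 plan.py '[[456.2,291.3,38,1.743]]'
```

```text
time: 18.43
tool_pos: [455.6, 291.4, 279.0]
tcp_rot: [-3.139, 0.001, 1.743]
contact_force: [-1.2, 0.1, -0.2]
grip_width: 19.1
now [455.6 291.4 279. ] [-3.1395e+00  7.0000e-04  1.7435e+00] tip 101.0 F [-1.2  0.1 -0.2] w 19.1 t 18.43 q [ 0.43  0.5   1.65 -0.    0.99  0.25]
[-0.0001, 0.0007, 0.063] [-0.002, 0.001, 0.0] rows>=1.5
```

```bash
python3 -m pendant '[[[0,0.0007,0.03],[0,0,0],0],[[0,0.0007,0.05],[0,0,0],0],[[0,0.0007,0.063],[0,0,0],0],[[0,0.0007,0.063],[0,0,0],0],[[0,0.0007,0.063],[0,0,0],0]]' >/dev/null
python3 - <<'E'
from h import *
snap('wrist','w6.png',(150,150,430,360),2.8)
E
python3 plan.py '[[456.2,291.3,28,1.743]]'
```

```text
now [456.8 291.7 217.2] [-3.1413e+00  1.0000e-04  1.7408e+00] tip 39.2 F [ 0.2  0.6 -0.6] w 19.2 t 18.9 q [ 0.43  0.59  1.7  -0.    0.85  0.26]
[-0.0002, -0.0007, 0.0112] [-0.0, 0.0, -0.002] rows>=0.3
```

View pics/w6.png

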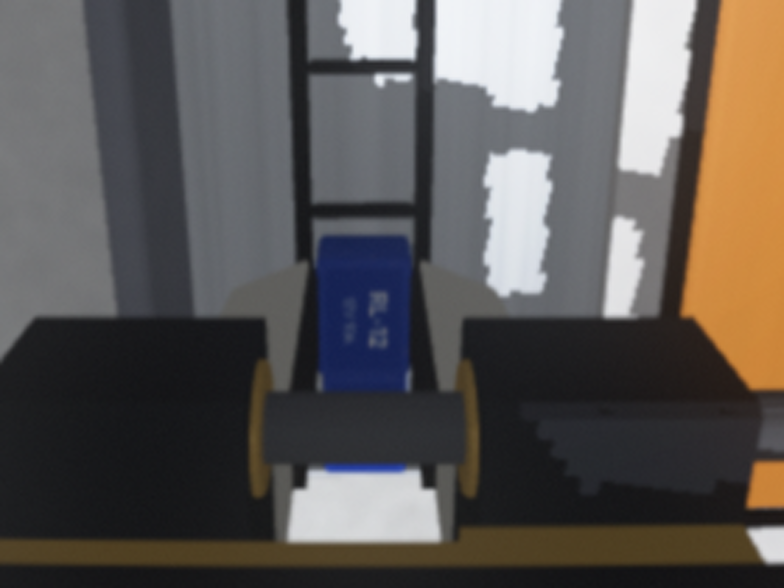

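The held relay's lower +y edge is at y ≈ 237, the next rib at y ≈ 210 and the one after at y ≈ 67; the front and rear ribs are at x ≈ 300 and 424.

```bash
python3 - <<'E'
from h import *
c=load('wrist'); g=lambda u,v,z:pix(c,150+u/2.8-.3,150+v/2.8-.3,z)[:2]
a=.172;U=np.array([np.cos(a),np.sin(a)]);V=np.array([-U[1],U[0]]); T=np.array([456.8,291.7])
for n,u,v,z in [('bot +y',365,237,28),('top +y',365,265,43),('top -y',363,374,43),('left',319,320,43),('right',411,320,43),('rib12',365,210,21),('rib01',365,67,21),('ribFront',299,140,21),('ribRear',425,140,21)]:
    d=g(u,v,z)-T; print(n,(d@U).round(1),(d@V).round(1))
E
```

```text
bot +y -1.2 12.2
top +y -1.2 12.3
top -y -1.7 -13.6
left -11.0 -0.5
right 8.5 -0.5
rib12 -1.2 15.9
rib01 -1.2 49.4
ribFront -16.1 32.8
ribRear 12.3 32.8
```

```bash
python3 -m pendant '[[[-0.0007,-0.0007,0.0],[0,0,0],0],[[-0.0007,-0.0007,0.005],[0,0,0],0],[[-0.0007,-0.0007,0.009],[0,0,0],0],[[-0.0007,-0.0007,0.0112],[0,0,0],0],[[-0.0007,-0.0007,0.0112],[0,0,0],0],[[-0.0007,-0.0007,0.0112],[0,0,0],0]]'

```

```text
time: 19.4
tool_pos: [456.1, 290.8, 205.8]
tcp_rot: [-3.141, 0.0, 1.742]
contact_force: [0.0, 0.4, -0.0]
grip_width: 19.5
```

```bash
python3 -m pendant '[[[0,0,0.0003],[0,0,0],0.034],[[0,0,0.0003],[0,0,0],0.034],[[0,0,0.0003],[0,0,0],0.034],[[0,0,0.0003],[0,0,0],0.034],[[0,0,-0.03],[0,0,0],0.034],[[0,0,-0.07],[0,0,0],0.034],[[0,0,-0.07],[0,0,0],0.034],[[0,0,-0.07],[0,0,0],0.034]]'
python3 plan.py '[[475,230,100,0.95],[495.2,164.8,90,0.17]]'
```

```text
time: 20.07
tool_pos: [456.7, 291.1, 278.2]
tcp_rot: [3.136, -0.001, 1.742]
contact_force: [0.5, -1.0, -1.1]
grip_width: 33.8
now [456.7 291.1 278.2] [ 3.1363e+00 -1.3000e-03  1.7419e+00] tip 100.2 F [ 0.5 -1.  -1.1] w 33.8 t 20.07 q [ 0.43  0.5   1.65 -0.    0.98  0.25]
[-0.0634, 0.0076, 0.0001] [0.004, -0.003, 0.792] rows>=6.3
[-0.0413, 0.0544, 0.01] [0.0, -0.0, 0.78] rows>=6.2
```

```bash
python3 -m pendant '[[[-0.063,0.0076,0],[0,0,0.792],0.036],[[-0.063,0.0076,0],[0,0,0.792],0.036],[[-0.063,0.0076,0],[0,0,0.792],0.036],[[-0.063,0.0076,0],[0,0,0.792],0.036],[[-0.063,0.0076,0],[0,0,0.792],0.036],[[-0.063,0.0076,0],[0,0,0.792],0.036],[[-0.063,0.0076,0],[0,0,0.792],0.036]]' >/dev/null
python3 -m pendant '[[[-0.041,0.054,0],[0,0,0.78],0.036],[[-0.041,0.054,0],[0,0,0.78],0.036],[[-0.041,0.054,0],[0,0,0.78],0.036],[[-0.041,0.054,0],[0,0,0.78],0.036],[[-0.041,0.054,0],[0,0,0.78],0.036],[[-0.041,0.054,0],[0,0,0.78],0.036],[[-0.041,0.054,0],[0,0,0.78],0.036],[[-0.041,0.054,0],[0,0,0.78],0.036]]'
python3 - <<'E'
from h import *
snap('wrist','w7.png',(0,0,560,420),1.4)
E
python3 plan.py '[[495.2,164.8,15.0,0.17]]'
```

```text
time: 21.32
tool_pos: [494.0, 165.1, 274.7]
tcp_rot: [3.141, 0.002, 0.169]
contact_force: [0.3, 0.5, -0.5]
grip_width: 36.2
now [494.1 165.2 274.8] [3.1415e+00 2.0000e-03 1.7080e-01] tip 96.8 F [ 0.2 -0.3 -0. ] w 35.8 t 21.37 q [ 0.18  0.48  1.71 -0.    0.96  1.58]
[0.0012, 0.0006, 0.0818] [0.0, 0.002, 0.001] rows>=2.0
```

View pics/w7.png

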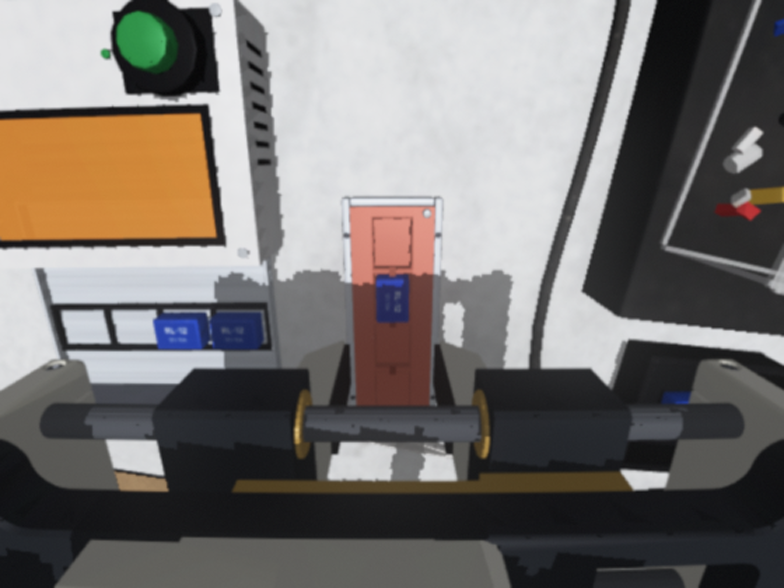

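```bash
python3 -m pendant '[[[0.0007,0.0006,0.03],[0,0,0],0.036],[[0.0007,0.0006,0.06],[0,0,0],0.036],[[0.0007,0.0006,0.082],[0,0,0],0.036],[[0.0007,0.0006,0.082],[0,0,0],0.036],[[0.0007,0.0006,0.082],[0,0,0],0.0],[[0.0007,0.0006,0.082],[0,0,0],0.0],[[0.0007,0.0006,0.082],[0,0,0],0.0],[[0.0007,0.0006,0.082],[0,0,0],0.0],[[0.0007,0.0006,0.082],[0,0,0],0.0]]'
python3 -m pendant '[[[0,0,-0.005],[0,0,0],0],[[0,0,-0.012],[0,0,0],0],[[0,0,-0.03],[0,0,0],0],[[0,0,-0.06],[0,0,0],0],[[0,0,-0.085],[0,0,0],0],[[0,0,-0.085],[0,0,0],0],[[0,0,-0.085],[0,0,0],0]]'
python3 plan.py '[[470,250,105,0.95],[450.3,324.3,105,1.742]]'
```

```text
time: 22.12
tool_pos: [495.2, 164.8, 193.8]
tcp_rot: [3.141, 0.0, 0.17]
contact_force: [-0.7, 0.1, 0.4]
grip_width: 19.4
time: 22.7
tool_pos: [495.5, 164.9, 280.9]
tcp_rot: [3.142, -0.004, 0.17]
contact_force: [-0.1, 0.8, 0.8]
grip_width: 19.6
now [495.5 164.9 280.9] [ 3.1415 -0.0043  0.1699] tip 102.9 F [-0.1  0.8  0.8] w 19.6 t 22.7 q [ 0.17  0.47  1.7  -0.    0.96  1.58]
[-0.0108, -0.0882, -0.0021] [0.002, -0.004, -0.78] rows>=6.2
[0.049, -0.0592, -0.0] [0.0, 0.0, -0.792] rows>=6.3
```

```bash
python3 -m pendant '[[[-0.011,-0.088,0],[0,0,-0.78],0],[[-0.011,-0.088,0],[0,0,-0.78],0],[[-0.011,-0.088,0],[0,0,-0.78],0],[[-0.011,-0.088,0],[0,0,-0.78],0],[[-0.011,-0.088,0],[0,0,-0.78],0],[[-0.011,-0.088,0],[0,0,-0.78],0],[[-0.011,-0.088,0],[0,0,-0.78],0]]' >/dev/null
python3 -m pendant '[[[0.05,-0.059,0],[0,0,-0.792],0],[[0.05,-0.059,0],[0,0,-0.792],0],[[0.05,-0.059,0],[0,0,-0.792],0],[[0.05,-0.059,0],[0,0,-0.792],0],[[0.05,-0.059,0],[0,0,-0.792],0],[[0.05,-0.059,0],[0,0,-0.792],0],[[0.05,-0.059,0],[0,0,-0.792],0],[[0.05,-0.059,0],[0,0,-0.792],0]]'
python3 plan.py '[[450.3,324.3,36,1.743]]'
```

```text
time: 23.95
tool_pos: [450.2, 324.5, 277.8]
tcp_rot: [-3.139, 0.001, 1.743]
contact_force: [-0.2, 0.5, 0.4]
grip_width: 19.5
now [450.2 324.5 277.8] [-3.1394e+00  8.0000e-04  1.7434e+00] tip 99.8 F [-0.2  0.5  0.4] w 19.5 t 23.95 q [ 0.49  0.53  1.61 -0.    1.01  0.31]
[-0.0002, 0.0002, 0.0638] [-0.002, 0.001, 0.0] rows>=1.5
```

```bash
python3 -m pendant '[[[0,0.0,0.03],[0,0,0],0],[[0,0.0,0.05],[0,0,0],0],[[0,0.0,0.064],[0,0,0],0],[[0,0.0,0.064],[0,0,0],0],[[0,0.0,0.064],[0,0,0],0]]' >/dev/null
python3 - <<'E'
from h import *
snap('wrist','w8.png',(150,150,430,360),2.8)
E
python3 plan.py '[[450.3,324.3,26.5,1.743]]'
```

```text
now [450.7 324.7 215. ] [-3.1413e+00  2.0000e-04  1.7408e+00] tip 37.0 F [-0.5  0.2  0. ] w 19.5 t 24.42 q [ 0.49  0.61  1.66 -0.    0.87  0.32]
[-0.0003, -0.0005, 0.0105] [-0.0, 0.0, -0.002] rows>=0.3
```

View pics/w8.png

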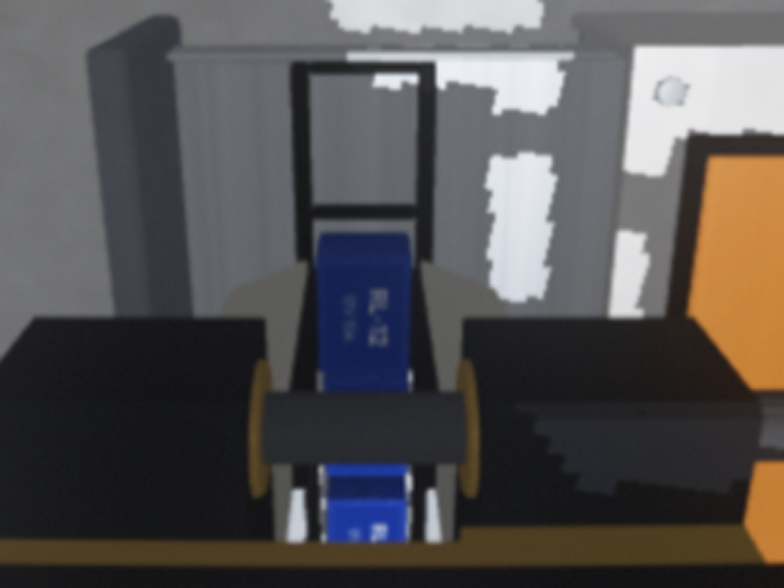

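The held relay's lower +y edge is at y ≈ 234, the rib between pockets 0 and 1 at y ≈ 211 and the end rib at y ≈ 68.

```bash
python3 - <<'E'
from h import *
c=load('wrist'); g=lambda u,v,z:pix(c,150+u/2.8-.3,150+v/2.8-.3,z)[:2]
a=.172;U=np.array([np.cos(a),np.sin(a)]);V=np.array([-U[1],U[0]]); T=np.array([450.7,324.7])
for n,u,v,z in [('bot +y',365,234,27),('top +y',365,262,42),('top -y',363,373,42),('left',318,320,42),('right',411,320,42),('rib01',365,211,21),('ribend',365,68,21),('ribFront',300,140,21),('ribRear',426,140,21)]:
    d=g(u,v,z)-T; print(n,(d@U).round(1),(d@V).round(1))
E
```

```text
bot +y -1.3 13.4
top +y -1.3 13.5
top -y -1.7 -12.6
left -11.1 0.2
right 8.4 0.2
rib01 -1.3 16.6
ribend -1.2 49.6
ribFront -15.7 33.4
ribRear 12.3 33.4
```

```bash
python3 -m pendant '[[[-0.0013,-0.0004,0.0],[0,0,0],0],[[-0.0013,-0.0004,0.005],[0,0,0],0],[[-0.0013,-0.0004,0.008],[0,0,0],0],[[-0.0013,-0.0004,0.0103],[0,0,0],0],[[-0.0013,-0.0004,0.0103],[0,0,0],0],[[-0.0013,-0.0004,0.0103],[0,0,0],0]]'

```

```text
time: 24.92
tool_pos: [450.4, 323.3, 204.5]
tcp_rot: [-3.141, 0.0, 1.742]
contact_force: [-0.0, 0.3, -0.2]
grip_width: 19.5
```

Release, rise, and move clear in front of the tray for a look.

```bash
python3 -m pendant '[[[0,0,0.0003],[0,0,0],0.034],[[0,0,0.0003],[0,0,0],0.034],[[0,0,0.0003],[0,0,0],0.034],[[0,0,0.0003],[0,0,0],0.034],[[0,0,-0.03],[0,0,0],0.034],[[0,0,-0.08],[0,0,0],0.034],[[0,0,-0.08],[0,0,0],0.034],[[0,0,-0.08],[0,0,0],0.034]]'
python3 plan.py '[[400,300,150,0.95],[365,289,150,0.172],[365,289,28,0.172]]'
```

```text
time: 25.58
tool_pos: [451.2, 323.8, 288.1]
tcp_rot: [3.135, -0.002, 1.742]
contact_force: [-0.3, 0.2, -0.6]
grip_width: 33.9
now [451.2 323.8 288.1] [ 3.1346e+00 -2.2000e-03  1.7419e+00] tip 110.1 F [-0.3  0.2 -0.6] w 33.9 t 25.58 q [ 0.48  0.51  1.6  -0.    1.02  0.31]
[-0.0147, -0.0542, -0.0404] [0.006, -0.005, 0.792] rows>=6.3
[-0.0293, -0.0221, -0.0] [0.0, -0.0, 0.778] rows>=6.2
[-0.0, -0.0, 0.122] [0.0, 0.0, 0.0] rows>=2.9
```

```bash
python3 -m pendant '[[[-0.015,-0.054,-0.04],[0,0,0.792],0],[[-0.015,-0.054,-0.04],[0,0,0.792],0],[[-0.015,-0.054,-0.04],[0,0,0.792],0],[[-0.015,-0.054,-0.04],[0,0,0.792],0],[[-0.015,-0.054,-0.04],[0,0,0.792],0],[[-0.015,-0.054,-0.04],[0,0,0.792],0],[[-0.015,-0.054,-0.04],[0,0,0.792],0]]' >/dev/null
python3 -m pendant '[[[-0.029,-0.022,0],[0,0,0.778],0],[[-0.029,-0.022,0],[0,0,0.778],0],[[-0.029,-0.022,0],[0,0,0.778],0],[[-0.029,-0.022,0],[0,0,0.778],0],[[-0.029,-0.022,0],[0,0,0.778],0],[[-0.029,-0.022,0],[0,0,0.778],0],[[-0.029,-0.022,0],[0,0,0.778],0],[[-0.029,-0.022,0],[0,0,0.778],0]]'
python3 - <<'E'
from h import *
snap('wrist','w9.png',(60,0,460,240),1.9)
E
python3 plan.py '[[365,289,28,0.172]]'
```

```text
time: 26.83
tool_pos: [364.7, 288.4, 323.4]
tcp_rot: [3.141, 0.002, 0.171]
contact_force: [-0.3, 0.2, -0.2]
grip_width: 0.4
now [364.7 288.4 323.5] [3.1409e+00 1.9000e-03 1.7280e-01] tip 145.5 F [0.2 1.1 0.2] w 0.4 t 26.88 q [ 0.5   0.32  1.8  -0.    1.02  1.9 ]
[0.0006, -0.0006, 0.1175] [0.001, 0.002, 0.001] rows>=2.8
```

View pics/w9.png

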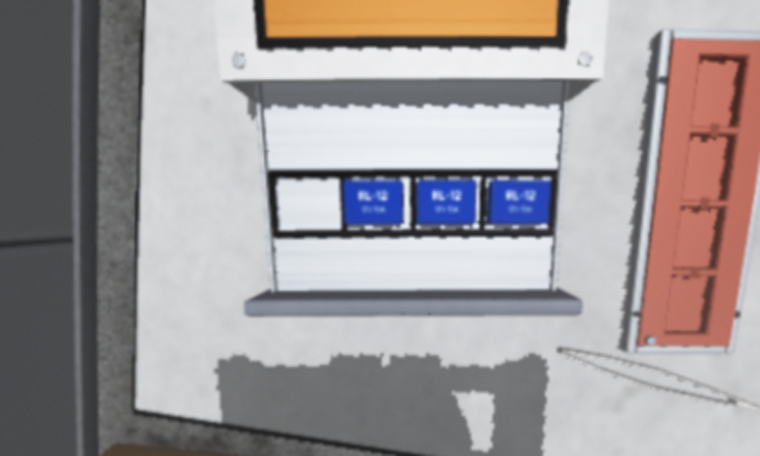

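Three castings sit flat in pockets 1, 2 and 3, the mould is empty and the tweezers are where they were. Lower and push the tray in.

```bash
python3 -m pendant '[[[0,0,0.04],[0,0,0],0],[[0,0,0.08],[0,0,0],0],[[0,0,0.1195],[0,0,0],0],[[0,0,0.1195],[0,0,0],0],[[0.012,0,0.1195],[0,0,0],0],[[0.022,0,0.1195],[0,0,0],0],[[0.03,0,0.1195],[0,0,0],0],[[0.036,0,0.1195],[0,0,0],0],[[0.044,0,0.1195],[0,0,0],0],[[0.052,0,0.1195],[0,0,0],0]]'
python3 -m pendant '[[[0.008,0,0],[0,0,0],0],[[0.016,0,0],[0,0,0],0],[[0.024,0,0],[0,0,0],0],[[0.032,0,0],[0,0,0],0],[[0.04,0,0],[0,0,0],0],[[0.046,0,0],[0,0,0],0],[[0.051,0,0],[0,0,0],0],[[0.054,0,0],[0,0,0],0],[[0.056,0,0],[0,0,0],0],[[0.056,0,0],[0,0,0],0]]'
python3 plan.py '[[482.3,310.3,26,0.172]]'
```

```text
time: 27.72
tool_pos: [416.5, 297.6, 206.0]
tcp_rot: [-3.141, -0.0, 0.172]
contact_force: [-3.8, 0.0, 1.6]
grip_width: 0.6
time: 28.55
tool_pos: [471.7, 307.1, 205.0]
tcp_rot: [3.142, -0.0, 0.172]
contact_force: [-4.4, 0.4, 1.4]
grip_width: 0.4
now [471.7 307.1 205. ] [ 3.1415e+00 -3.0000e-04  1.7180e-01] tip 27.0 F [-4.4  0.4  1.4] w 0.4 t 28.55 q [ 0.44  0.64  1.65 -0.    0.85  1.84]
[0.011, -0.0014, 0.001] [0.0, -0.0, -0.0] rows>=0.3
```

```bash
python3 -m pendant '[[[0.004,0,0],[0,0,0],0],[[0.008,0,0],[0,0,0],0],[[0.011,0,0],[0,0,0],0],[[0.0125,0,0],[0,0,0],0],[[0.0125,0,0],[0,0,0],0],[[0.0125,0,0],[0,0,0],0]]'
```

```text
time: 29.05
tool_pos: [482.1, 309.0, 204.8]
tcp_rot: [3.141, 0.005, 0.172]
contact_force: [-11.0, -1.4, 5.9]
grip_width: 0.4
```

```bash
python3 -m pendant '[[[0.0015,0,0],[0,0,0],0],[[0.0015,0,0],[0,0,0],0],[[0.0015,0,0],[0,0,0],0]]'
python3 -m pendant '[[[-0.01,0,0],[0,0,0],0],[[-0.02,0,0],[0,0,0],0],[[-0.04,0,0],[0,0,0],0],[[-0.08,0,0],[0,0,0],0],[[-0.12,0,0],[0,0,0],0],[[-0.12,0,0],[0,0,0],0],[[-0.12,0,-0.12],[0,0,0],0],[[-0.12,0,-0.12],[0,0,0],0],[[-0.12,0,-0.12],[0,0,0],0],[[-0.12,0,-0.12],[0,0,0],0]]'
python3 - <<'E'
from h import *
snap('wrist','w10.png',(60,0,460,240),1.9)
E
python3 plan.py
```

```text
time: 29.3
tool_pos: [482.7, 309.2, 204.8]
tcp_rot: [3.14, 0.008, 0.172]
contact_force: [-15.8, -2.2, 10.8]
grip_width: 0.2
time: 30.13
tool_pos: [369.1, 290.0, 332.1]
tcp_rot: [-3.137, -0.015, 0.172]
contact_force: [1.2, 0.5, 0.3]
grip_width: 0.2
now [368.4 289.5 329.1] [-3.1385 -0.0106  0.172 ] tip 151.1 F [ 0.4 -0.5 -0.5] w 0.4 t 30.18 q [ 0.5   0.32  1.79 -0.    1.02  1.9 ]
```

View pics/w10.png

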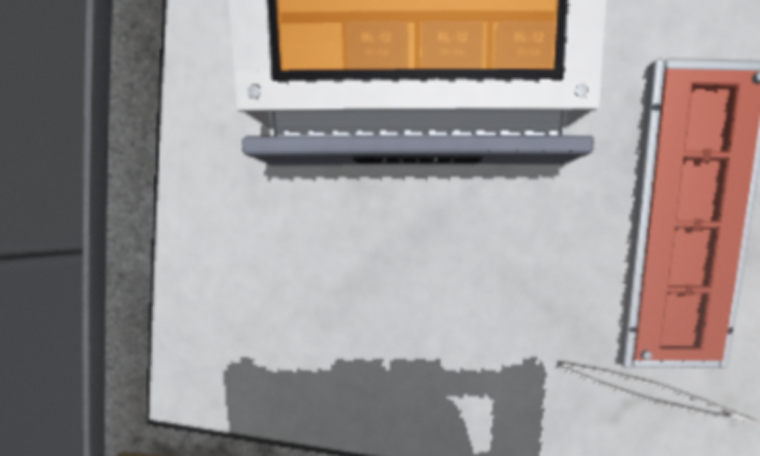

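The tray is still latched 0.7 s after release: the panel edge is at (418,145), close to the box, and the three relays show under the window. Next, the button.

```bash
python3 plan.py '[[606,286,110,0.172],[606,286,76,0.172],[606,286,66,0.172]]'
```

```text
now [368.4 289.5 329.1] [-3.1385 -0.0106  0.172 ] tip 151.1 F [ 0.4 -0.5 -0.5] w 0.4 t 30.18 q [ 0.5   0.32  1.79 -0.    1.02  1.9 ]
[0.233, 0.0443, 0.0435] [-0.003, -0.011, -0.0] rows>=5.8
[-0.0, -0.0, 0.034] [0.0, 0.0, 0.0] rows>=0.8
[-0.0, -0.0, 0.01] [0.0, 0.0, 0.0] rows>=0.2
```

```bash
python3 -m pendant '[[[0.233,0.044,0.02],[0,0,0],0],[[0.233,0.044,0.02],[0,0,0],0],[[0.233,0.044,0.02],[0,0,0],0],[[0.233,0.044,0.02],[0,0,0],0],[[0.233,0.044,0.02],[0,0,0],0],[[0.233,0.044,0.02],[0,0,0],0],[[0.233,0.044,0.02],[0,0,0],0],[[0.233,0.044,0.02],[0,0,0],0],[[0.233,0.044,0.02],[0,0,0],0]]'
python3 plan.py '[[606,286,80,0.172],[606,286,66,0.172]]'
```

```text
time: 30.93
tool_pos: [603.7, 285.3, 303.7]
tcp_rot: [3.141, 0.002, 0.172]
contact_force: [-0.0, 0.3, -0.0]
grip_width: 0.2
now [603.7 285.3 303.7] [3.1412e+00 2.0000e-03 1.7160e-01] tip 125.7 F [-0.   0.3 -0. ] w 0.2 t 30.93 q [ 0.33  0.69  1.22 -0.    1.23  1.73]
[0.0025, -0.0004, 0.0457] [0.0, 0.002, -0.0] rows>=1.1
[-0.0, -0.0, 0.014] [0.0, 0.0, 0.0] rows>=0.3
```

```bash
python3 -m pendant '[[[0.0025,0,0.03],[0,0,0],0],[[0.0025,0,0.045],[0,0,0],0],[[0.0025,0,0.045],[0,0,0],0],[[0.0025,0,0.052],[0,0,0],0],[[0.0025,0,0.055],[0,0,0],0],[[0.0025,0,0.057],[0,0,0],0],[[0.0025,0,0.057],[0,0,0],0]]'
python3 -m pendant '[[[0,0,0.001],[0,0,0],0],[[0,0,0.001],[0,0,0],0]]'|sed -n '2p;4p'
```

```text
time: 31.52
tool_pos: [606.4, 286.1, 249.0]
tcp_rot: [-3.141, -0.001, 0.172]
contact_force: [-1.9, 0.1, 2.9]
grip_width: 0.5
tool_pos: [606.6, 286.0, 248.0]
contact_force: [-0.3, 1.6, 2.9]
```

```bash
python3 -m pendant '[[[0,0,0.001],[0,0,0],0],[[0,0,0.002],[0,0,0],0],[[0,0,0.002],[0,0,0],0]]'|sed -n '2p;4p'
python3 -m pendant '[[[0,0,0.001],[0,0,0],0],[[0,0,0.0015],[0,0,0],0],[[0,0,0.0015],[0,0,0],0]]'|sed -n '2p;4p'
```

```text
tool_pos: [606.6, 286.0, 246.2]
contact_force: [-3.1, 1.2, 7.1]
tool_pos: [606.6, 286.0, 246.1]
contact_force: [-5.3, -0.3, 15.5]
```

The button is at its stop: tip at 68 mm, 15 N with no further travel. I release it and move clear.

```bash
python3 -m pendant '[[[0,0,-0.01],[0,0,0],0],[[0,0,-0.06],[0,0,0],0],[[0,0,-0.1],[0,0,0],0],[[0,0,-0.1],[0,0,0],0],[[-0.2,0.0,-0.1],[0,0,0],0],[[-0.2,0.0,-0.1],[0,0,0],0],[[-0.2,0.0,-0.1],[0,0,0],0],[[-0.2,0.0,-0.1],[0,0,0],0],[[-0.2,0.0,-0.1],[0,0,0],0],[[-0.2,0.0,-0.1],[0,0,0],0]]'
python3 -m pendant '[[[0,0.06,0],[0,0,0],0],[[0,0.06,0],[0,0,0],0],[[0,0.06,0],[0,0,0],0],[[0,0.06,0],[0,0,0],0],[[0,0.06,0],[0,0,0],0]]'
python3 - <<'E'
from h import *
snap('wrist','w11.png',(0,0,560,420),1.4)
E
python3 plan.py
```

```text
time: 33.02
tool_pos: [403.9, 250.5, 343.0]
tcp_rot: [3.14, 0.006, 0.173]
contact_force: [0.0, 0.8, -0.5]
grip_width: 0.4
time: 33.43
tool_pos: [420.2, 192.7, 343.7]
tcp_rot: [-3.142, -0.001, 0.171]
contact_force: [0.3, -0.4, -0.3]
grip_width: 0.5
now [420.  192.9 343.6] [-3.1415e+00 -3.0000e-04  1.7190e-01] tip 165.6 F [-0.1  0.3 -0. ] w 0.3 t 33.48 q [0.26 0.29 1.78 0.   1.07 1.66]
```

View pics/w11.png

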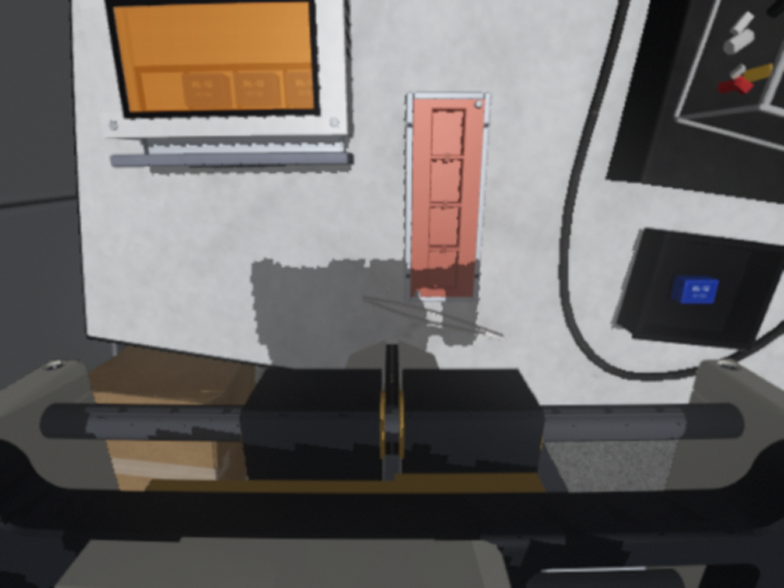

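The tray is latched at (232,159) with three relays under the window, the mould is empty, the cured relay is in the bin at (697,290), and the tweezers have not moved. I hand in.

```bash
python3 -c "
from plant import close_job; print(close_job())"
```

```text
the job is handed in; nothing more can be done
None
```

The batch is changed and the job is handed in after about 33 s of the 210 s allowed; the system reported no verdict.

- **Tray opened:** I pressed the tray front to its stop and it sprang open. Only one finished relay was in it, in pocket 3, and I moved it to the black bin.
- **Castings moved:** The mould held three castings. I set one each in pockets 3, 2 and 1, correcting each position from the wrist camera before lowering. A picture afterwards showed all three flat in their pockets and the mould empty.
- **Tray shut:** I pushed the tray to its stop (about 16 N) and let go. Pictures about 0.7 s and 4 s after release both show it latched, with the three relays under the window.
- **Start button:** I pressed it to its stop. The fingertips reached 68 mm above the bench, which is the full 5 mm, at about 15 N with no further travel.

The last picture shows the cured relay in the bin, the tweezers where they were and the robot clear of everything. The screwdriver and vial were outside that view; I did not photograph them again, but no move went near them. No grip slip or knocked casting was seen, and no check failed. The camera readings were 1–2 mm off the arm's own position, so I placed by relay-to-rib offsets within one picture.

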